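# Stand the right bottle in the three-ring stand

### The arm

A 6-joint arm with a two-finger parallel gripper is mounted at the origin on the work surface. World frame = base frame: x ahead of the robot, y to its left, z up, the work surface at z = 0. Lengths are in m, angles in degrees, forces in N, time in s.
With the tool pointing down it reaches from about 0.325 to 0.85 m from the base axis. Payload 15.5 kg.
Tool frame: the origin (TCP) lies at the very end of the fingers, on their centre line; the grasp point (between the pads) lies arm.grip_depth behind it (arm.grip_depth is the distance from the TCP to the grasp point, in m); z points along the fingers, y is the direction in which the jaws open and shut (so a half turn about z gives the same grasp; the last joint's range is limited). The gripper opens to 91 mm and grips with 3 to 60 N. Pads are 32 mm wide; open, the fingers measure 118 mm over their backs; the gripper's body (76 mm by 178 mm) begins 60 mm behind the grasp point.
Start: joints at [-73.883, 28.281, 77.091, -0, 74.628, -5.472], TCP at [0.23, -0.581, 0.214] pointing down, gripper open.
Joint ranges: [-166.48, 166.48], [-47.26, 123.95], [12.59, 153.08], [-70.14, 250.14], [6.76, 159.57], [-176.63, 176.63]. Speed limits (degrees/s): [108.29, 108.29, 147.25, 172.46, 172.46, 172.46].

### API

Orientations are given as a 3x3 rotation matrix whose columns are the frame's x, y, z axes.
In Python, from rig import arm gives the robot as it stands. Calls block until the motion is done:
- arm.move_to(position, orientation): joint-space move of the TCP to a pose.
- arm.move_l(position, orientation=None, feed=0.15): straight line of the TCP; orientation=None keeps the orientation; feed is the mean speed in m/s.
- arm.move_joints(angles): joint-space move.
- arm.grip(opening): finger opening in m; the grip force is fixed at half the most; returns when the fingers have stopped.
- arm.sleep(seconds).
- arm.solve_ik(position, orientation): joint angles nearest the present ones, or None.
- arm.snapshot(name): name is "side" or "top"; returns the picture (384x512x3 uint8, red, green, blue); there is no depth.
- arm.get_calibration(name): a dict with "intrinsics" (3x3 intrinsics, pixels), "cam_to_world" (4x4, takes a point from camera to world coordinates). Camera axes: x right, y down, z forward; pixel columns grow to the right and rows downward; lengths in m; the calibration is good to about 2 mm. A picture is of the moment at which its call begins. get_calibration takes no time and is no camera call.
A pose or a line that the arm cannot do raises arm.Unreachable and nothing moves.
- arm.sign_off(): hands the job in, once; it reports no verdict.
Readings, each from a call of its own:
- arm.current_t(): time.
- arm.current_joint_positions(): joint angles.
- arm.current_dq(): joint speeds.
- arm.current_tau(): joint torques, N m.
- arm.current_ee_pos(): TCP position.
- arm.current_tool_rot(): TCP orientation.
- arm.current_force(): force on the tool from outside, world axes, zero at the start.
- arm.current_torque(): the same for the moment, N m.
- arm.current_width(): finger opening in m.
Only numpy, scipy, OpenCV 4.12 (cv2) and the standard library are available. Lean on these libraries where they do the work, as an engineer would, in place of code of your own. Each camera call takes 0.05 s, during which the arm holds its last target.

### The job

Of the three white-capped amber sample bottles, one passes through the upper two rings of the steel ring stand but is stopped by the smallest, lowest ring. Lower that bottle gently from above through the rings, without dropping it, until it stands upright on the lowest ring, and let go of it. Leave the other two bottles standing where they are.

Things in the scene. Friction and masses are not known exactly. Their poses are not given: they have to be found in the camera images.
- bottle_mid: The bottle to move: straight amber glass cylinder 34 mm in diameter, 140 mm tall in all, the top 35 mm being a white cap of the same diameter; paper label. 0.10 to 0.20 kg. Stands loose and upright on the bench. Origin: centre of its flat underside; z up along the bottle.
- stand: Steel stand, fixed. Origin: bench level, on the vertical axis of its 3 level rings (8 mm thick). Inside/outside diameter, height of upper face (mm): top 64/76, 110; middle 54/66, 75; lowest 26/52, 40. Post 12 mm thick, 120 mm high, with 22 mm clamps, 88 mm from the axis along the stand's +x. Base plate 8 mm thick, 110 mm wide in y, x from -50 to 110 mm.
- bottle_slim: Bystander: slim amber bottle with a white cap, straight cylinder 20 mm in diameter and 100 mm tall; it would fall through all three rings. Stands upright on the bench, loose. Origin: centre of its underside.
- bottle_stout: Bystander: stout amber bottle with a white cap, straight cylinder 74 mm in diameter and 120 mm tall; too wide for any ring. Stands upright on the bench, loose. Origin: centre of its underside.
Things that resemble listed ones, but are neither listed nor needed, are in the scene too. What is shaped like the bottle_mid but pink or yellow is not meant.

How it is judged (in metres and radians):
At the end, for the whole second after the job is handed in: The 34 mm bottle rests on the lowest ring: underside centre within 16 mm of the ring axis and 6 mm of the ring's upper face in height, upright within 9.7 degrees, at rest; slim and stout bottles upright within 9.7 degrees and within 40 mm of their starts (horizontal distance between bottle_mid and stand below 0.016 m and z of bottle_mid in the frame of stand between 0.034 and 0.046 m and angle between each of bottle_mid, bottle_slim, bottle_stout's own z axis and vertical below 0.17 rad and linear speed of bottle_mid below 0.03 m/s and distance of each of bottle_slim, bottle_stout from where it was at the start of the episode below 0.04 m); the robot touches nothing.
It fails at once if the bottle is dropped through the rings (faster than 0.7 m/s within them) (horizontal distance between bottle_mid and stand below 0.03 m and height (world z) of bottle_mid below 0.11 m and linear speed of bottle_mid above 0.7 m/s).
It fails at once if the slim or the stout bottle is lifted, knocked over or pushed more than 40 mm (distance of any of bottle_slim, bottle_stout from where it was at the start of the episode above 0.04 m or angle between any of bottle_slim, bottle_stout's own z axis and vertical above 0.5 rad).
It also fails if it takes over 38 s, if anything falls off the work surface, if the arm or the gripper's body presses on something with over 40 N, if the wrist force passes 120 N, or if a joint passes its speed limit or range.

## Working session

There is one attempt and no reset: what is moved stays moved. The work goes in short steps, each a Python script; the robot and the scene stay as the last script left them, time stands still between calls to the robot, and variables do not carry over. Pictures are saved under pics/ and viewed, and the job is handed in when it is done.

```bash
mkdir -p pics; ls; python3 - <<'E'
from rig import arm
import cv2,numpy as np
for n in("side","top"):
    im=arm.snapshot(n); cv2.imwrite(f"pics/{n}0.png",im[:,:,::-1])
    c=arm.get_calibration(n); print(n,np.round(c["intrinsics"],1).tolist(),np.round(c["cam_to_world"],3).tolist())
print(arm.grip_depth,arm.current_t(),arm.current_width()); print(np.round(arm.current_tool_rot(),3))
E
```

```text
pics
side [[404.7, 0.0, 253.3], [0.0, 404.7, 189.4], [0.0, 0.0, 1.0]] [[-0.868, -0.317, 0.381, 0.191], [-0.496, 0.533, -0.686, 0.689], [0.015, -0.785, -0.62, 0.609], [0.0, 0.0, 0.0, 1.0]]
top [[377.7, 0.0, 247.3], [0.0, 377.7, 194.9], [0.0, 0.0, 1.0]] [[0.023, -0.994, 0.104, 0.462], [-1.0, -0.024, -0.015, 0.064], [0.017, -0.104, -0.994, 0.873], [0.0, 0.0, 0.0, 1.0]]
0.0188 0.1 0.09075803696794749
[[ 0.93   0.368 -0.   ]
 [ 0.368 -0.93   0.001]
 [ 0.    -0.001 -1.   ]]
```

View pics/side0.png

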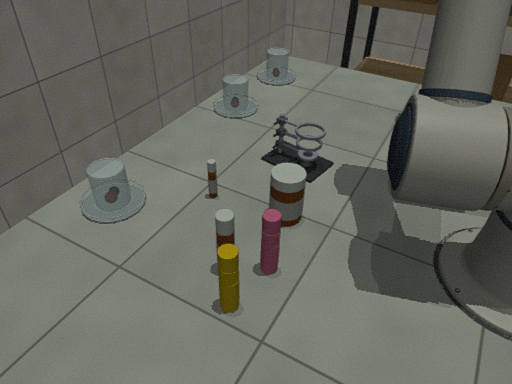

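View pics/top0.png

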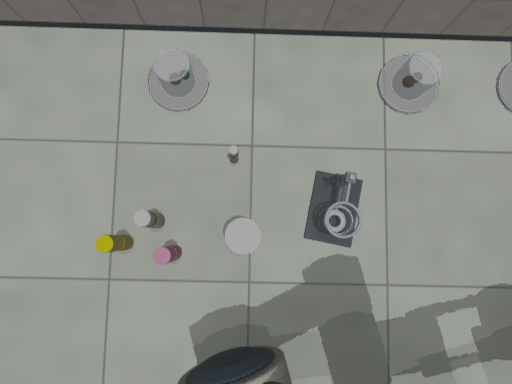

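Bottle candidates are at these pixels (side / top view):
- Slim: (212,180) / (234,150)
- Stout: (287,195) / (243,236)
- White-capped mid-size: (226,240) / (142,218)
- Pink: (270,243) / (163,256)
- Yellow: (228,280) / (105,244)

The mid-size amber one with the white cap fits the description. The pink and yellow ones are decoys. I'll confirm it in an enlarged crop.

```bash
python3 - <<'E'
import cv2,numpy as np
a=cv2.imread("pics/top0.png");b=cv2.imread("pics/side0.png")
def c(im,x,y,w,h,s): return cv2.resize(im[y:y+h,x:x+w],None,fx=s,fy=s,interpolation=cv2.INTER_CUBIC)
t=c(a,90,190,100,75,4); r=c(a,300,165,66,85,4)[:300]
r=c(a,300,165,75,75,4)
u=c(b,205,200,100,75,4); v=c(b,258,108,80,75,4)
cv2.imwrite("pics/crop0.png",np.vstack([np.hstack([t,r]),np.hstack([u,v])[:, :700] if u.shape[1]+v.shape[1]>=700 else 0]))
E
```

```text
(no output)
```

View pics/crop0.png

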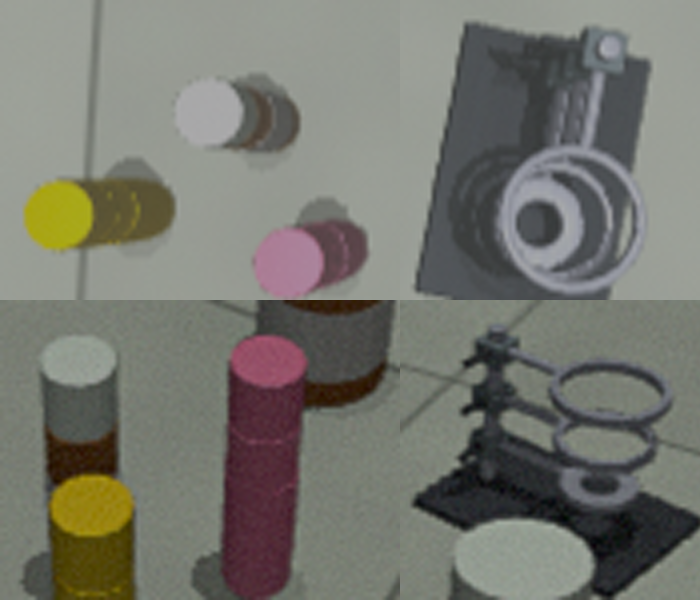

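The crop shows the amber body and white cap on the bottle at top (142,218) and side (225,215), which confirms it. The top ring is centred near top (343,220) and side (311,131). Next I'll measure these with masks and two-view rays.

```bash
cat > h.py <<'E'
from rig import arm
import cv2,numpy as np
def ray(n,uv):
    c=arm.get_calibration(n);T=np.array(c["cam_to_world"]);d=T[:3,:3]@np.linalg.solve(np.array(c["intrinsics"]),[uv[0],uv[1],1.]);return T[:3,3],d/np.linalg.norm(d)
def onz(n,uv,z):
    o,d=ray(n,uv);return o+d*(z-o[2])/d[2]
def tri(uvt,uvs):
    A=np.zeros((3,3));b=np.zeros(3);R=[ray("top",uvt),ray("side",uvs)]
    for o,d in R:
        M=np.eye(3)-np.outer(d,d);A+=M;b+=M@o
    p=np.linalg.solve(A,b);return p,[np.linalg.norm((np.eye(3)-np.outer(d,d))@(p-o)) for o,d in R]
E
python3 - <<'E'
from h import *
for n,wins in (("top",dict(mid=(130,205,35,28),stout=(220,215,45,42),slim=(225,142,20,14))),("side",dict(mid=(212,205,26,25)))):
    im=cv2.imread(f"pics/{n}0.png")
    for k,(x,y,w,h) in wins.items():
        g=cv2.cvtColor(im[y:y+h,x:x+w],cv2.COLOR_BGR2GRAY)
        m=(cv2.resize(g,None,fx=4,fy=4,interpolation=cv2.INTER_CUBIC)); t,m=cv2.threshold(m,0,255,cv2.THRESH_BINARY+cv2.THRESH_OTSU)
        if n=="top": t,m=cv2.threshold(cv2.resize(g,None,fx=4,fy=4,interpolation=cv2.INTER_CUBIC),int(np.percentile(g,99))-25,255,0)
        cs=max(cv2.findContours(m,0,cv2.CHAIN_APPROX_NONE)[0],key=cv2.contourArea)
        e=cv2.fitEllipse(cs); c=np.array([(e[0][0]+.5)/4-.5+x,(e[0][1]+.5)/4-.5+y])
        print(n,k,t,c.round(1),np.array(e[1])/4)
        z=dict(mid=.14,stout=.12,slim=.1)[k]; print("  ",onz(n,c,z).round(4))
# ring
im=cv2.imread("pics/top0.png").astype(int)
for n,(x,y,w,h) in (("top",(300,165,75,85)),("side",(258,108,80,75))):
    im=cv2.resize(cv2.imread(f"pics/{n}0.png")[y:y+h,x:x+w],None,fx=6,fy=6,interpolation=cv2.INTER_CUBIC).astype(int)
    f=im[:,:,0]-im[:,:,1]; m=((f>6)&(im.sum(2)>200)).astype(np.uint8)*255
    cv2.imwrite(f"pics/ringmask_{n}.png",m)
print(tri((142.2,218),(224.8,215.3)),tri((343.2,220),(310.8,130.8)))
print(onz("top",(343.2,220),.11),onz("side",(310.8,130.8),.11),onz("side",(224.8,215.3),.14))
# lowest ring crop (541,221)-> 
print(onz("top",(300+141/4,165+222/4),.04))
a=cv2.imread("pics/ringmask_top.png",0);b=cv2.imread("pics/ringmask_side.png",0)
H=max(a.shape[0],b.shape[0]);c=np.hstack([cv2.copyMakeBorder(q,0,H-q.shape[0],0,0,0) for q in(a,b)]);cv2.imwrite("pics/rm.png",cv2.resize(c,None,fx=.8,fy=.8))
E
```

```text
top mid 144.0 [144.7 217.6] [28.87493706 40.71974945]
   [0.4898 0.2498 0.14  ]
top stout 144.0 [242.8 236.2] [47.25966644 51.59295273]
   [0.4583 0.0596 0.12  ]
top slim 145.0 [234.  150.5] [10.67524242 22.47417068]
   [0.635 0.082 0.1  ]
side mid 107.0 [224.4 216.8] [26.99781418 32.93179703]
   [0.4843 0.2609 0.14  ]
(array([0.48830323, 0.25497584, 0.1370679 ]), [np.float64(0.0006986840856964762), np.float64(0.0006986840856963426)]) (array([ 0.49503871, -0.14441961,  0.10499083]), [np.float64(0.0006116342733797819), np.float64(0.0006116342733798931)])
[ 0.49538206 -0.14282544  0.11      ] [ 0.49147756 -0.13642309  0.11      ] [0.48577695 0.25745828 0.14      ]
[ 0.49695779 -0.14412841  0.04      ]
```

View pics/rm.png

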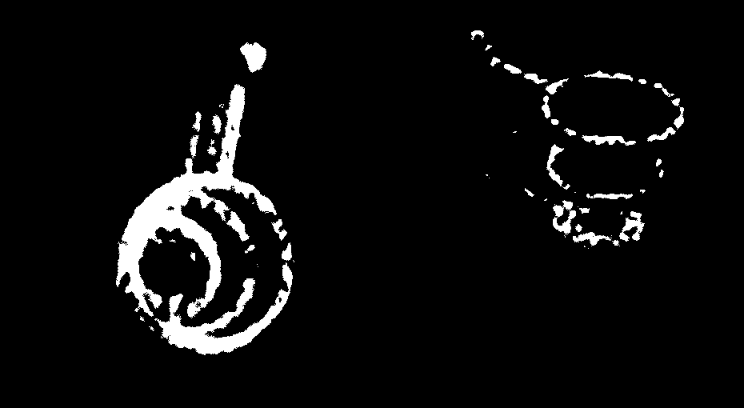

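```bash
python3 - <<'E'
from h import *
im=cv2.imread("pics/top0.png");x,y,w,h=130,205,35,28
b=cv2.resize(im[y:y+h,x:x+w],None,fx=4,fy=4,interpolation=cv2.INTER_CUBIC);g=b.min(2)
print(np.percentile(g,[50,75,90,97]), b[52,50],b[20,100])
for t in (145,155,165):
    cs=max(cv2.findContours((g>t).astype(np.uint8),0,cv2.CHAIN_APPROX_NONE)[0],key=cv2.contourArea);e=cv2.fitEllipse(cs)
    c=np.array([(e[0][0]+.5)/4-.5+x,(e[0][1]+.5)/4-.5+y]);print(t,c.round(2),np.array(e[1])/4,onz("top",c,.14).round(4))
print("yellow",onz("top",(90+59/4,190+215/4),.14),"pink",onz("top",(90+289/4,190+262/4),.14))
p=np.array([.489,.2555])
for th in range(-90,91,15):
    t=np.radians(th);yv=np.array([np.cos(t),np.sin(t),0]);R=np.c_[np.cross(yv,[0,0,-1]),yv,[0,0,-1]]
    q=arm.solve_ik([*p,.101],R);q2=arm.solve_ik([.496,-.1435,.16],R);print(th,None if q is None else np.round(q),None if q2 is None else np.round(q2))
E
```

```text
[146. 148. 168. 168.] [168 168 167] [110 116 113]
145 [144.36 217.43] [27.81112289 40.84062576] [0.49   0.2505 0.14  ]
155 [141.34 217.67] [16.04480362 16.79342651] [0.4894 0.2562 0.14  ]
165 [141.4  217.76] [15.04416752 15.52308846] [0.4892 0.2561 0.14  ]
yellow [0.43800702 0.3232667  0.14      ] pink [0.41819469 0.21273813 0.14      ]
-90 [ 21.  30.  95.  -0.  55. 111.] [-23.  23.  96.  -0.  60.  67.]
-75 [21. 30. 95. -0. 55. 96.] [-23.  23.  96.  -0.  60.  52.]
-60 [21. 30. 95. -0. 55. 81.] [-23.  23.  96.  -0.  60.  37.]
-45 [21. 30. 95. -0. 55. 66.] [-23.  23.  96.  -0.  60.  22.]
-30 [21. 30. 95. -0. 55. 51.] [-23.  23.  96.  -0.  60.   7.]
-15 [21. 30. 95. -0. 55. 36.] [-23.  23.  96.  -0.  60.  -8.]
0 [21. 30. 95. -0. 55. 21.] [-23.  23.  96.  -0.  60. -23.]
15 [21. 30. 95. -0. 55.  6.] [-23.  23.  96.  -0.  60. -38.]
30 [21. 30. 95. -0. 55. -9.] [-23.  23.  96.  -0.  60. -53.]
45 [ 21.  30.  95.  -0.  55. -24.] [-23.  23.  96.  -0.  60. -68.]
60 [ 21.  30.  95.  -0.  55. -39.] [-23.  23.  96.  -0.  60. -83.]
75 [ 21.  30.  95.  -0.  55. -54.] [-23.  23.  96.  -0.  60. -98.]
90 [ 21.  30.  95.  -0.  55. -69.] [ -23.   23.   96.   -0.   60. -113.]
```

```bash
cat >> h.py <<'E'
t=np.radians(79);yv=np.array([np.cos(t),np.sin(t),0]);R=np.c_[np.cross(yv,[0,0,-1]),yv,[0,0,-1]]
E
python3 - <<'E'
from h import *
arm.move_to([.489,.2555,.26],R); arm.grip(.07)
arm.move_l([.489,.2555,.16],feed=.15)
for n in("top","side"): cv2.imwrite(f"pics/{n}1.png",arm.snapshot(n)[:,:,::-1])
print(arm.current_t(),arm.current_ee_pos(),arm.current_width(),arm.current_force())
a=cv2.imread("pics/top1.png");b=cv2.imread("pics/side1.png")
f=lambda i,x,y:cv2.resize(i[y:y+120,x:x+120],None,fx=3.3,fy=3.3)
cv2.imwrite("pics/c1.png",np.hstack([f(a,80,160),f(b,160,150)]))
E
```

```text
4.6167 [0.48957574 0.25575706 0.16101899] 0.07011863180105589 [ 0.45814145 -0.19874911 -0.40947361]
```

View pics/c1.png

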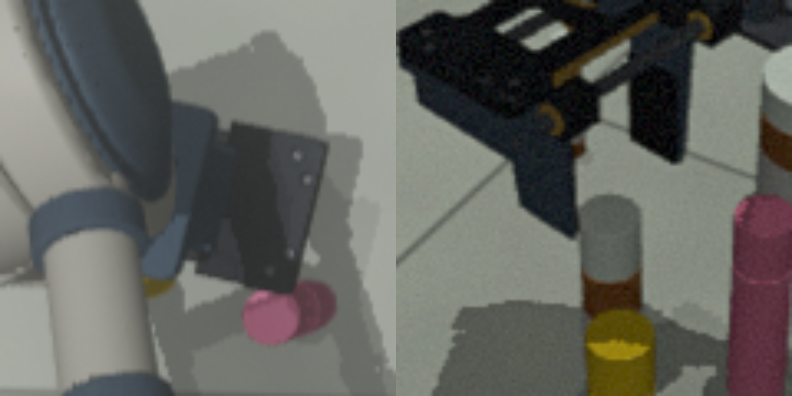

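The side crop shows the bottle cap (610,205) centred between the two fingertips at (551,220) and (660,146), clear of pink and yellow. I'll go down and grip.

```bash
python3 - <<'E'
from h import *
arm.move_l([.489,.2555,.103],R,feed=.1)
print(arm.current_ee_pos(),arm.current_force())
w=arm.grip(.028); arm.sleep(.2)
print(arm.current_t(),arm.current_ee_pos(),arm.current_width(),arm.current_force())
z0=arm.current_ee_pos()[2];np.save("z0.npy",z0)
p=arm.current_ee_pos()
arm.move_l([p[0],p[1],.30],feed=.12); arm.sleep(.2)
print(arm.current_t(),arm.current_ee_pos(),arm.current_width(),arm.current_force())
cv2.imwrite("pics/side2.png",arm.snapshot("side")[:,:,::-1]);cv2.imwrite("pics/top2.png",arm.snapshot("top")[:,:,::-1])
E
```

```text
[0.48928393 0.25563005 0.10343024] [ 0.02295349 -0.43737583 -1.02365129]
6.1833 [0.48906986 0.25553711 0.10308387] 0.03365212979942894 [0.50456448 0.26452408 1.48033484]
8.175 [0.48897085 0.25549337 0.29969433] 0.033815795677541026 [ 0.9956623   0.7560164  -0.61952416]
```

View pics/side2.png

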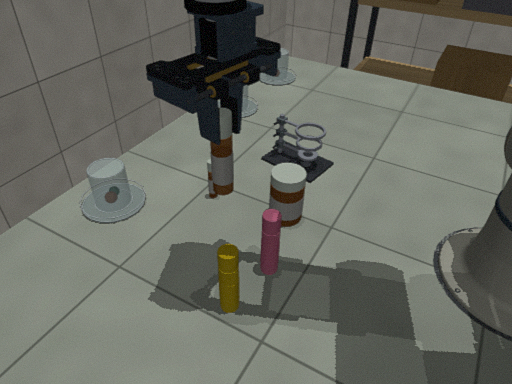

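The bottle hangs upright at (222,155) with its bottom at (223,190), the width reads 33.8 mm, and the other bottles haven't moved. Now I'll carry it over the stand.

```bash
python3 - <<'E'
from h import *
arm.move_l([.496,-.1435,.30],R,feed=.15)
arm.move_l([.496,-.1435,.225],feed=.1);arm.sleep(.2)
print(arm.current_t(),arm.current_ee_pos(),arm.current_width(),arm.current_force())
for n in("top","side"): cv2.imwrite(f"pics/{n}3.png",arm.snapshot(n)[:,:,::-1])
a=cv2.imread("pics/top3.png");b=cv2.imread("pics/side3.png")
f=lambda i,x,y:cv2.resize(i[y:y+100,x:x+100],None,fx=4,fy=4,interpolation=cv2.INTER_CUBIC)
cv2.imwrite("pics/c3.png",np.hstack([f(a,290,165),f(b,255,80)]))
E
```

```text
12.1833 [ 0.49623478 -0.14361502  0.22549133] 0.03361057669801196 [ 0.57999622  0.25217775 -0.86408439]
```

View pics/c3.png

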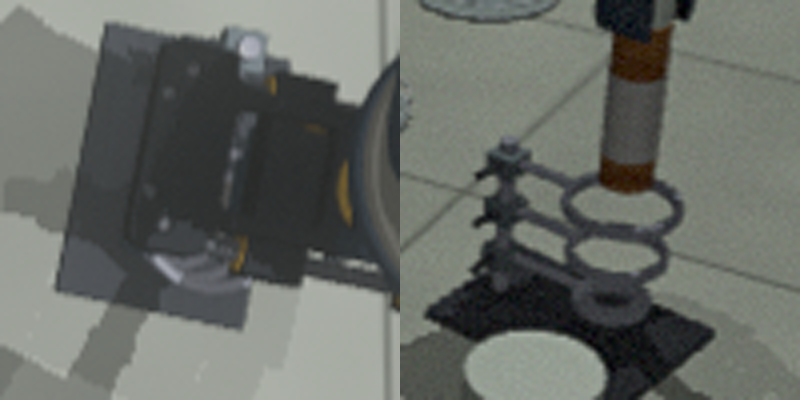

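```bash
python3 - <<'E'
from h import *
s=lambda u,v:(255+(u-400)/4,80+v/4)
# bottle bottom ellipse centre ~(628,177..181); ring extents x 561..683, y 170..240 (upper face)
print(onz("side",s(628,179),.1224),onz("side",s(622,205),.11),onz("side",s(622,205),.106),onz("side",s(618,254),.073),onz("side",s(612,299),.038))
E
```

```text
[ 0.49316002 -0.1444767   0.1224    ] [ 0.49123921 -0.13403129  0.11      ] [ 0.49364661 -0.14062867  0.106     ] [ 0.49143731 -0.13771462  0.073     ] [ 0.49253985 -0.13947405  0.038     ]
```

The side view puts the bottle bottom at y -0.144 and the ring centres at about y -0.138. The top view says -0.1435 for the rings. All of this is well inside the 10 mm clearance, so I'll shift +2.5 mm in y and lower slowly, watching the force.

```bash
python3 - <<'E'
from h import *
z0=float(np.load("z0.npy"));P=[.4955,-.141]
arm.move_l([*P,.225],R,feed=.05)
arm.sleep(.2);f0=np.array(arm.current_force());print(f0)
for zb in (.105,.09,.075,.065,.056,.05):
    arm.move_l([*P,z0+zb],R,feed=.06);f=np.array(arm.current_force())-f0;print(zb,f.round(2),np.round(arm.current_ee_pos(),4))
    if np.linalg.norm(f)>5: print("contact");break
print(arm.current_t())
b=arm.snapshot("side")[:,:,::-1]
cv2.imwrite("pics/c4.png",cv2.resize(b[80:180,255:355],None,fx=5,fy=5,interpolation=cv2.INTER_CUBIC))
E
```

```text
[ 1.31592377 -0.43644893 -2.07120929]
0.105 [-0.8   1.31  0.19] [ 0.4952 -0.1409  0.2076]
0.09 [-1.79 -0.28  1.49] [ 0.4953 -0.1409  0.1927]
0.075 [-1.58  1.13  1.93] [ 0.4953 -0.1409  0.1777]
0.065 [-1.14  0.37  1.06] [ 0.4952 -0.1409  0.1677]
0.056 [-1.36  0.76  0.64] [ 0.4952 -0.1409  0.1587]
0.05 [-1.9   1.46  1.71] [ 0.4953 -0.1409  0.1527]
14.8333
```

View pics/c4.png

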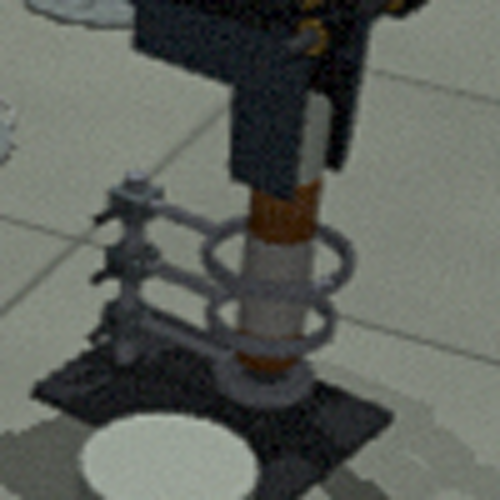

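The bottle is through both upper rings with its bottom at (268,360), centred over the lowest ring at (264,380) to within about 1 px. No contact yet. I'll seat it.

```bash
python3 - <<'E'
from h import *
z0=float(np.load("z0.npy"));P=[.4955,-.141]
arm.sleep(.15);f0=np.mean([arm.current_force() for _ in range(1)],axis=0)
for zb in (.046,.044,.043,.042,.041,.040,.039,.038,.037,.036):
    arm.move_l([*P,z0+zb],R,feed=.02);arm.sleep(.1);f=np.array(arm.current_force())-f0;print(zb,f.round(2),np.round(arm.current_ee_pos(),4))
    if f[2]>6: print("contact");break
print(arm.current_t(),arm.current_width())
b=arm.snapshot("side")[:,:,::-1]
cv2.imwrite("pics/c5.png",cv2.resize(b[80:180,255:355],None,fx=5,fy=5,interpolation=cv2.INTER_CUBIC))
E
```

```text
0.046 [1.35 1.21 0.98] [ 0.4955 -0.141   0.1491]
0.044 [0.5  1.08 1.13] [ 0.4955 -0.141   0.1471]
0.043 [0.61 1.04 1.43] [ 0.4955 -0.141   0.1461]
0.042 [1.01 0.43 0.55] [ 0.4955 -0.141   0.1451]
0.041 [0.62 0.76 0.77] [ 0.4955 -0.141   0.1441]
0.04 [0.46 1.92 1.77] [ 0.4955 -0.141   0.1431]
0.039 [-1.73 -1.41 14.48] [ 0.496  -0.1414  0.1429]
contact
17.5833 0.03347864034535561
```

View pics/c5.png

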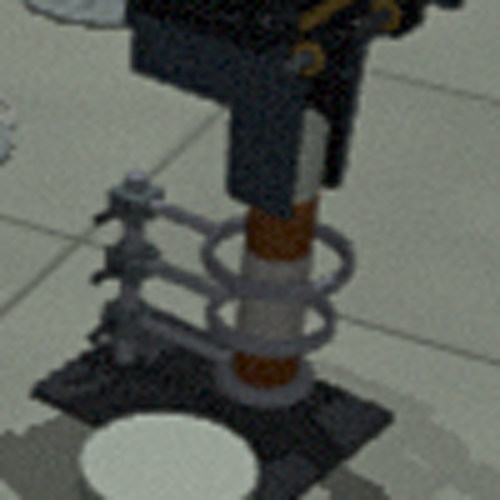

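Contact came at exactly the 40 mm ring height and the bottle looks upright. I'll ease off 0.5 mm, release and retreat straight up.

```bash
python3 - <<'E'
from h import *
z0=float(np.load("z0.npy"));P=[.4955,-.141]
arm.move_l([*P,z0+.0397],R,feed=.02)
arm.grip(.065);arm.sleep(.2)
arm.move_l([*P,.33],R,feed=.12)
arm.move_to([.40,-.40,.33],R);arm.sleep(.3)
print(arm.current_t(),arm.current_width())
for n in("top","side"): cv2.imwrite(f"pics/{n}6.png",arm.snapshot(n)[:,:,::-1])
a=cv2.imread("pics/top6.png");b=cv2.imread("pics/side6.png")
f=lambda i,x,y:cv2.resize(i[y:y+100,x:x+100],None,fx=4,fy=4,interpolation=cv2.INTER_CUBIC)
cv2.imwrite("pics/c6.png",np.vstack([np.hstack([f(a,290,165),f(b,255,80)]),]))
E
```

```text
21.8083 0.06478507555892427
```

View pics/c6.png

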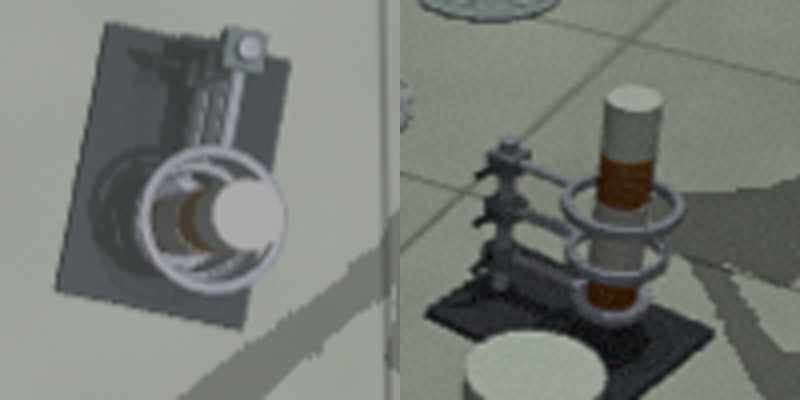

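View pics/side6.png

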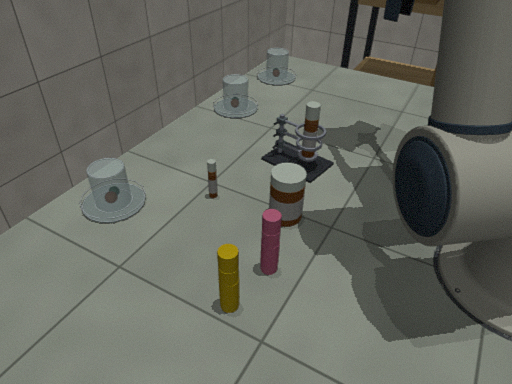

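Standing alone: cap top in the top crop is at (249,214) and in the side crop at (634,98). I'll run one numeric check, then hand in.

```bash
python3 - <<'E'
from h import *
p=onz("top",(290+249/4,165+214/4),.18);print(p,p[:2]-[.496,-.143])
print(tri((290+249/4,165+214/4),(255+234/4,80+98/4)))
a=cv2.imread("pics/top0.png").astype(int);b=cv2.imread("pics/top6.png").astype(int)
for x,y,w,h in((220,215,45,42),(225,142,20,25)): print(np.abs(a-b)[y:y+h,x:x+w].mean())
arm.sign_off()
E
```

```text
[ 0.49543888 -0.14061477  0.18      ] [-0.00056112  0.00238523]
(array([ 0.49501495, -0.14168683,  0.17717061]), [np.float64(0.000608656444558947), np.float64(0.0006086564445588228)])
4.557319223985891
2.8573333333333335
the job is handed in; nothing more can be done
```

I lowered the 34 mm white-capped amber bottle through the upper two rings and left it standing upright on the lowest one. I then let go, moved the arm clear and handed the job in at about 22 s of the 38 s allowed; no verdict is reported.

**Placement checks:**
- **Seating:** the bottle met the lowest ring 40 mm above where it stood on the bench, which is the ring's upper face height, with about 14 N on the wrist.
- **Position:** after release, the cap top was about 2.5 mm off the ring axis. Triangulated from both views it was at z = 0.177 m (0.180 expected), so the bottle is upright and standing on the ring.
- **Other bottles:** the slim and stout bottles are upright in the last side picture and look unmoved. In the top view their patches differ only slightly from the first picture (mean 3–5 grey levels). I put that down to lighting and noise, but did not re-measure their positions.

**Disagreement:** before lowering, the two cameras put the ring axis about 5 mm apart in y. I aimed between the two, inside the 10 mm clearance of the middle ring, and saw no contact on the way down.

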